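# Matchbox through the spring flap of a recycling caddy

### The arm

A 6-joint arm with a two-finger parallel gripper is mounted at the origin on a cart in front of the work surface, level with it; the furniture and walls round the work are solid. World frame = base frame: x ahead of the robot, y to its left, z up, the work surface at z = 0. Lengths are in m, angles in rad, forces in N, time in s.
With the tool pointing down it reaches from about 0.35 to 1 m from the base axis. Payload 7.1 kg.
Tool frame: the origin (TCP) lies between the finger pads; the fingertips stand 22 mm ahead of it and the grasp point (between the pads) lies 3 mm ahead of it; z points along the fingers, y is the line along which they close (so a half turn about z gives the same grasp; the last joint's range is limited). The gripper opens to 85 mm and grips with 20 to 120 N. Pads are 22 mm wide; open, the fingers measure 114 mm over their backs; the gripper's body (76 mm by 85 mm) begins 54 mm behind the grasp point. The pads swing forward as they close: fully open they stand 13 mm farther back than shut.
Start: joints at [-1.362, 0.423, 1.63, -0, 1.089, -0.019], TCP at [0.141, -0.609, 0.253] pointing down, gripper open.
Joint ranges: [-3, 3], [-0.9, 2.11], [0.09, 2.58], [-1.31, 4.45], [0.11, 2.69], [-2.54, 2.54]. Speed limits (rad/s): [2.39, 2.39, 3.01, 3.14, 3.14, 3.14].

### API

Orientations are given as a rotation vector (axis times angle).
In Python, from rig import manip gives the robot as it stands. The module is installed in compiled form; this text tells all that it offers. Calls block until the motion is done:
- manip.move_to(position, orientation): joint-space move of the TCP to a pose.
- manip.servo_line(position, orientation=None, rate=0.15): straight line of the TCP; orientation=None keeps the orientation; rate is the mean speed in m/s.
- manip.set_joints(angles): joint-space move.
- manip.command_gripper(opening, f_grip=None): finger opening in m; f_grip is the grip in N (None keeps the last); returns when the fingers have stopped.
- manip.hold(seconds).
- manip.solve_ik(position, orientation): joint angles nearest the present ones, or None.
- manip.camera(name): name is "side" or "top" or "wrist"; returns a dict with "image" (400x640x3 uint8, red, green, blue), "fx", "fy", "cx", "cy" (pixels), "cam_to_world" (4x4, takes a point from camera to world coordinates); the wrist camera has in their place "mount" (4x4, takes a point from camera to tool coordinates, whose origin is the TCP and whose axes are the flange's). Camera axes: x right, y down, z forward; pixel columns grow to the right and rows downward; lengths in m; the calibration is good to about 2 mm. A picture is of the moment at which its call begins: read the wrist's pose just before it. There is no depth.
A pose or a line that the arm cannot do raises manip.IKError and nothing moves.
- manip.sign_off(): hands the job in; it is judged then, once.
Readings, each from a call of its own:
- manip.get_time(): time.
- manip.get_joint_positions(): joint angles.
- manip.get_joint_vel(): joint speeds.
- manip.get_tau(): joint torques, N m.
- manip.get_position(): TCP position.
- manip.get_ee_rot(): TCP orientation.
- manip.get_contact_force(): force on the tool from outside, world axes, zero at the start.
- manip.get_torque(): the same for the moment, N m.
- manip.get_width(): finger opening in m.
- manip.get_grip_force(): force on a finger pad.
Only numpy, scipy, OpenCV 4.12 (cv2) and the standard library are available. Lean on these libraries where they do the work, as an engineer would, in place of code of your own. Each camera call takes 0.05 s, during which the arm holds its last target. There are 200 camera calls.

### The job

Post the little pale blue and white matchbox that lies on the front ledge of the recycling caddy into the caddy, without gripping or lifting it. With one finger push the orange spring lever away from you so that the green flap drops open while the box is still on the ledge, and, holding it open, push the box along its lane and over the edge with the other finger. Then draw back so that the flap springs shut with the box inside, and leave the other things on the worktop undisturbed.

Things in the scene. Friction and masses are not known exactly. Their poses are not given: they have to be found in the camera images.
- caddy: White and grey recycling caddy, fixed. 205 (x) x 178 (y) x 130 mm; lid overhangs 3 mm. Origin: on the worktop, below the flap's hinge line (caddy x = 0), mid-width. x points away from the robot, y left, z up. Walls at x -110 and 95, y -90 and 88, 4 mm thick; hollow inside down to z 10. Lid top z = 130 mm, flat; its part x -113 to 0 is the ledge. Lane and rails: see hatch.
- hatch (a point): Middle of the near edge of the hatch hole, at caddy (0, -42, 130) mm; axes as the caddy. The hole is caddy x 0 to 72, y -75 to -9 mm. The lane to it over the ledge is 62 mm wide, centred on this point in y, open at the robot's end, between two rails 10 mm high and 4 mm thick (caddy x -105 to 76). Once its middle is past this point in +x the box tips in.
- flap (a joint): Angle of the green flap (68 x 62 mm), rad: 0 = shut, flush with the lid top; up to 1.15 as it swings down into the caddy about a hinge at the hole's near edge. A spring always shuts it. The orange lever is rigidly on the same shaft: pushing its roller toward caddy +x opens the flap.
- lever_bar (a point): Middle of the lever's orange roller, which turns freely on two arms: 14 mm thick, 32 mm long along caddy y (20 to 52 mm), 50 mm from the shaft (caddy x 0, z 127). Flap shut: at caddy (-38, 36, 159) mm; arcs over the shaft: flap 0.5 rad (-18, 36, 174), 1.05 rad (9, 36, 176). Takes 2 to 4 N. 78 mm beside the lane's middle, so one gripper's two fingers can push roller and box side by side toward +x.
- packet_mid (a point): Centre of the matchbox: pale blue and white card box, 36 (its x, along the lane) x 56 (its y, across the lane) x 15 mm high, 20 to 42 g, lying flat between the rails on the ledge, its centre 50 to 85 mm before the hatch edge. Loose. Its underside is 7.5 mm below this point.
- onion: Loose brown onion, 82 x 83 x 94 mm, bystander, origin at its underside.
- bean_tin: Loose red food tin, 75 mm diameter, 58 mm high, bystander, origin at its underside.
- salt: Loose salt shaker, 44 mm diameter, 90 mm high, bystander, origin at its underside.
- red_candle: Loose red pillar candle, 57 mm diameter, 114 mm high, bystander to the left, origin at its underside.

How it is judged:
By the outcome, as a careful person would: the job done as asked, in the order asked, and still so for the second after the job is handed in, with the robot touching nothing.
It also fails if it takes over 38 s, if anything falls off the work surface, if the arm or the gripper's body presses on something with over 40 N, if the wrist force passes 120 N, or if a joint passes its speed limit or range.

## Working session

There is one attempt and no reset: what is moved stays moved. The work goes in short steps, each a Python script; the robot and the scene stay as the last script left them, time stands still between calls to the robot, and variables do not carry over. Pictures are saved under pics/ and viewed, at most 10 in all, crops included, and the job is handed in when it is done.

```bash
mkdir -p pics
python3 - <<'E'
from rig import manip
import cv2,numpy as np,pickle
print(manip.get_time(),manip.get_position(),manip.get_ee_rot(),manip.get_width())
d={}
for n in("side","top"):
    c=manip.camera(n);d[n]=c
    cv2.imwrite(f"pics/{n}0.png",c["image"][:,:,::-1]);print(n,c["fx"],c["cx"],c["cy"],np.round(c["cam_to_world"],3))
pickle.dump(d,open("cams.pkl","wb"))
E
```

```text
0.0 [ 0.14108581 -0.60834352  0.25255538] [-3.11972982e+00 -3.56930553e-01  2.36608709e-04] 0.0855984148107861
side 437.0832760399567 316.54970997031967 204.61868429284218 [[ 1.    -0.004  0.025  0.483]
 [-0.023 -0.57   0.821 -1.012]
 [ 0.011 -0.822 -0.57   0.808]
 [ 0.     0.     0.     1.   ]]
top 374.8575546029968 316.178916063191 196.9547617867107 [[ 0.008 -0.98   0.197  0.303]
 [-1.    -0.007  0.004  0.004]
 [-0.002 -0.197 -0.98   1.095]
 [ 0.     0.     0.     1.   ]]
```

View pics/top0.png

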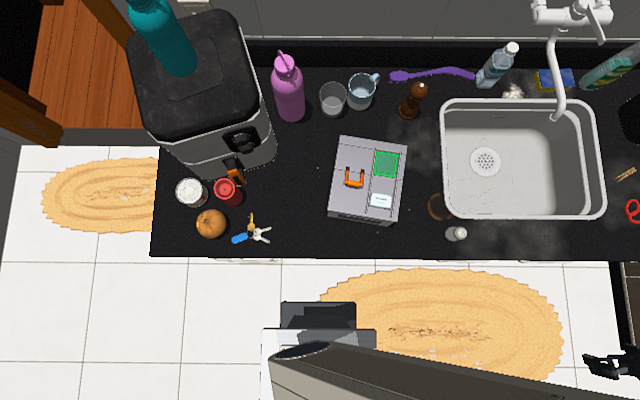

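View pics/side0.png

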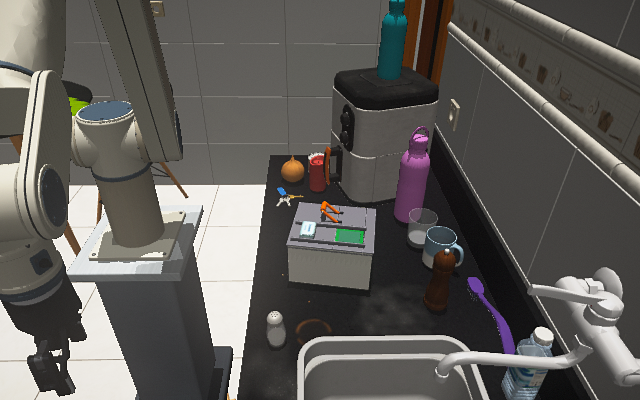

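The top view shows the caddy at about px (328–407, 137–223), the green flap at (385,163), the matchbox at (381,200) and the orange lever at (354,178). I'll enlarge both views to get the caddy's pose.

Run:
```python
import cv2,pickle,numpy as np
d=pickle.load(open("cams.pkl","rb"))
a=d["top"]["image"][128:232,318:418,::-1]; b=d["side"]["image"][190:294,282:382,::-1]
f=lambda i:cv2.resize(i,None,fx=4,fy=5,interpolation=cv2.INTER_CUBIC)
cv2.imwrite("pics/crop1.png",np.hstack([f(a),f(b)]))
```

```text
(no output)
```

View pics/crop1.png

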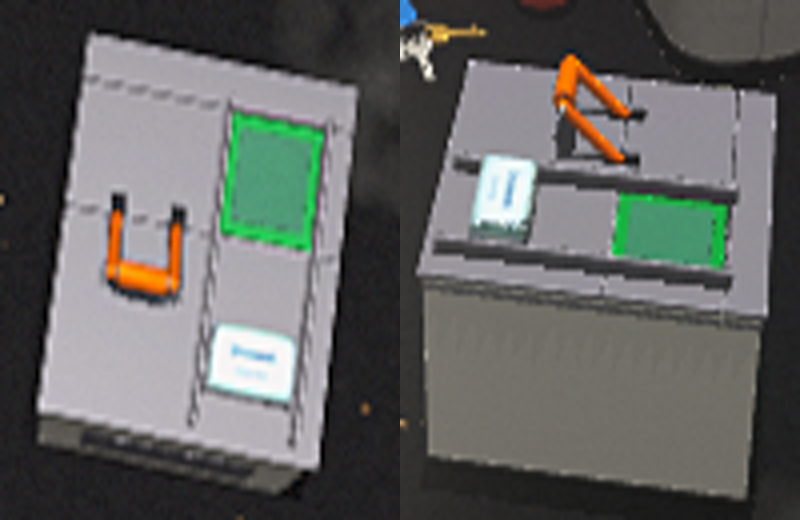

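```bash
cat > geo.py <<'E'
import pickle,numpy as np
from scipy.optimize import least_squares
d=pickle.load(open("cams.pkl","rb"))
def proj(c,P):
    T=np.linalg.inv(c["cam_to_world"]);q=np.asarray(P)@T[:3,:3].T+T[:3,3]
    return np.c_[c["fx"]*q[:,0]/q[:,2]+c["cx"],c["fy"]*q[:,1]/q[:,2]+c["cy"]]
def ray(c,uv,z):
    T=c["cam_to_world"];r=T[:3,:3]@[(uv[0]-c["cx"])/c["fx"],(uv[1]-c["cy"])/c["fy"],1]
    return T[:3,3]+r*(z-T[2,3])/r[2]
def Rz(a): return np.array([[np.cos(a),-np.sin(a),0],[np.sin(a),np.cos(a),0],[0,0,1]])
E
python3 - <<'E'
from geo import *
L=np.array([[98,91,130],[98,-93,130],[-113,91,130],[-113,-93,130],[0,-73,130],[72,-11,130]])/1e3
t=np.array([[90,33],[357,88],[40,412],[317,467]])/[4,5]+[318,128]
s=np.array([[377,95],[368,315],[72,60],[18,270]])/[4,5]+[282,190]
def f(p,sep=False):
    W=L[:4]@Rz(p[2]).T+[p[0],p[1],0]
    return np.r_[(proj(d["top"],W)-t).ravel(),(proj(d["side"],W)-s).ravel()]
r=least_squares(f,[.45,-.1,-.1]);p=r.x;print(p,np.round(r.fun,1))
for n,sl in(("top",slice(0,8)),("side",slice(8,16))):
    print(n,least_squares(lambda p:f(p)[sl],p).x)
inv=lambda w:(w-[p[0],p[1],0])@Rz(p[2])
for n,uv,z in [("top",(251.7,364),.145),("side",(107,192),.145),("top",(142,276),.163),("top",(270,180),.13),("side",(271,231),.13)]:
    o=((318,128) if n=="top" else (282,190)); uv=np.array(uv)/[4,5]+o
    print(n,uv,np.round(inv(ray(d[n],uv,z))*1e3,1))
E
```

```text
[ 0.56133929 -0.12964648 -0.1631358 ] [-0.4 -1.   0.2 -1.1 -0.7 -1.3  0.2 -0.4 -0.4 -0.2 -0.5  0.6 -1.5 -0.1
 -1.2  0.7]
top [ 0.55872332 -0.1300647  -0.16059036]
side [ 0.56369831 -0.12818281 -0.16761112]
top [380.925 200.8  ] [-70.8 -41.6 145. ]
side [308.75 228.4 ] [-64.2 -40.4 145. ]
top [353.5 183.2] [-41.2  36.1 163. ]
top [385.5 164. ] [ 33.7 -42.1 130. ]
side [349.75 236.2 ] [ 37.7 -36.7 130. ]
```

Both cameras agree on the caddy pose to about 3 mm: (0.561, −0.130), yaw −0.163. The box is at caddy x ≈ −68. I'll yaw the gripper so the lever finger leads, opening the flap first, and then swing the box finger forward while holding the lever. First step: go above, lower gently to find the ledge, and look.

```bash
cat >> geo.py <<'E'
CX,CY,YAW=0.5613,-0.1296,-0.163
D=0.084
def pose(fb,by,psi,z,flip=0,fl=None):
    """fb: front x of box finger (or fl: of lever finger), by: its y, caddy frame; psi: lever finger lead angle"""
    s,c=np.sin(psi),np.cos(psi)
    if fl is not None: fb=fl-D*s
    B=np.array([fb-(.011*c+.00725*abs(s)),by])
    C=B+D/2*np.array([s,c])
    w=Rz(YAW)@[C[0],C[1],0]+[CX,CY,z]
    h=(YAW-psi+flip*np.pi)/2
    return w,np.pi*np.array([np.cos(h),np.sin(h),0])
E
python3 - <<'E'
from rig import manip
from geo import *
import cv2
for fl in (0,1):
    for a in [(-.1,-.04,.5,.25),(.008,-.044,-.1,.16)]:
        q=manip.solve_ik(*pose(*a,flip=fl)); print(fl,None if q is None else np.round(q,2))
q=[manip.solve_ik(*pose(-.1,-.04,.5,.25,flip=f)) for f in(0,1)]
F=min((0,1),key=lambda f:9 if q[f] is None else abs(q[f][5])); print("flip",F); open("flip","w").write(str(F))
manip.command_gripper(D-.0145)
manip.move_to(*pose(-.1,-.04,.5,.25,flip=F))
P=lambda z:pose(-.1,-.04,.5,z,flip=F)
manip.servo_line(P(.175)[0],rate=.15)
f0=manip.get_contact_force()
print("w",manip.get_width(),manip.get_position(),f0,manip.get_time())
for n in("top","side"):
    c=manip.camera(n);d[n]=c;
a=d["top"]["image"][110:240,300:430,::-1]; b=d["side"]["image"][150:280,262:392,::-1]
f=lambda i:cv2.resize(i,None,fx=3,fy=4.5,interpolation=cv2.INTER_CUBIC)
cv2.imwrite("pics/crop2.png",np.hstack([f(a),f(b)]))
E
```

```text
0 [-0.27  0.22  1.94  0.    0.98  1.96]
0 [-0.25  0.47  1.82 -0.    0.86  1.38]
1 [-0.27  0.22  1.94 -0.    0.98 -1.18]
1 [-0.25  0.47  1.82 -0.    0.86 -1.76]
flip 1
w 0.06962289144625719 [ 0.46937878 -0.11799637  0.1753323 ] [ 0.41027438 -0.16692786  0.59358159] 3.175
```

View pics/crop2.png

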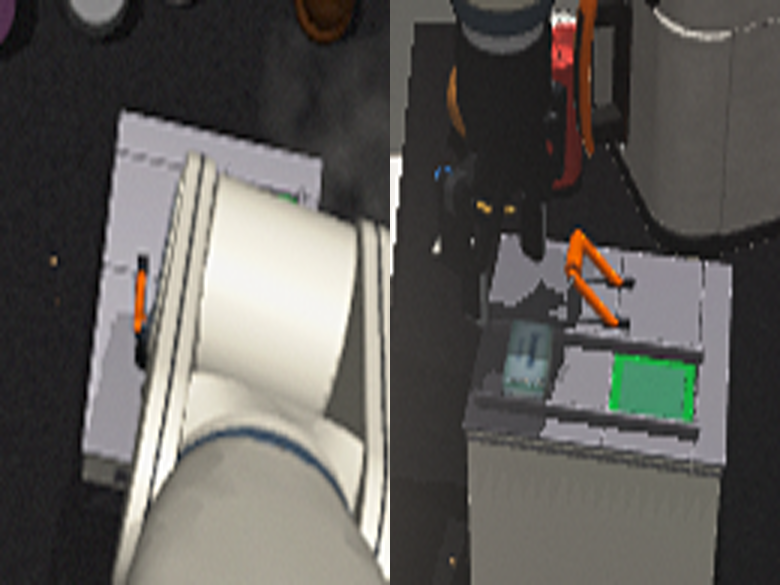

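The side view shows the box finger's tip at crop px (480,318), just behind and above the box. The lever finger's tip at (532,258) is short of the roller at (575,245). Next I feel for the ledge.

Run:
```python
from rig import manip
from geo import *
F=int(open("flip").read()); P=lambda z:pose(-.1,-.04,.5,z,flip=F)[0]
f0=manip.get_contact_force(); z=.166
while z>.135:
    manip.servo_line(P(z),rate=.03)
    df=manip.get_contact_force()-f0
    if abs(df[2])>3 or np.hypot(*df[:2])>3: break
    z-=.0015
zt=manip.get_position()[2]
print("touch",z,zt,df,manip.get_time())
manip.servo_line(P(z+.006),rate=.05)
print(manip.get_position(),manip.get_contact_force()-f0)
open("ztcp","w").write(str(z+.006))
```

```text
touch 0.1435 0.14439007123778988 [-4.12522351  1.73734259 11.00943665] 7.475
[ 0.46932908 -0.11768883  0.14979189] [-0.15738674  0.31944717 -0.87608811]
```

The ledge was touched at TCP z 0.144, so the tips are 14 mm ahead and now hover about 5 mm above it. Next I push the lever open and check it.

Run:
```python
from rig import manip
from geo import *
import cv2
F=int(open("flip").read()); z=float(open("ztcp").read())
f0=manip.get_contact_force()
for fl in (-.045,-.03,-.015,-.001):
    manip.servo_line(*pose(0,-.04,.5,z,flip=F,fl=fl),rate=.06)
    print(fl,np.round(Rz(YAW).T@(manip.get_contact_force()-f0),1),manip.get_time())
c=manip.camera("side")
b=c["image"][150:280,262:392,::-1]
cv2.imwrite("pics/crop3.png",cv2.resize(b,None,fx=4.5,fy=4.5,interpolation=cv2.INTER_CUBIC))
```

```text
-0.045 [ 0.2 -0.   0.2] 8.1333
-0.03 [-2.  -0.5 -0.2] 8.5333
-0.015 [-4.6  1.7 16.1] 8.9333
-0.001 [-1.9 -0.4  5.5] 9.3167
```

View pics/crop3.png

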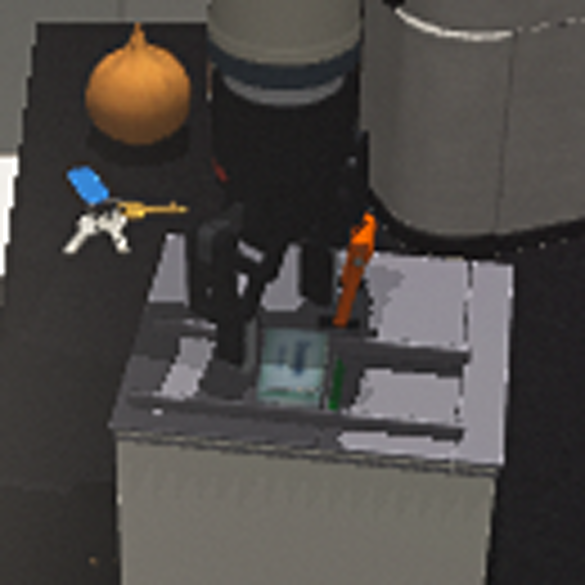

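The flap is wide open, with its green edge nearly vertical at px (338,385). The box at (292,368) is still on the ledge and its front is at the hatch edge. There is some vertical load, probably the tip on the hinge block, so I raise 3 mm, then swing the box finger forward while holding the lever.

Run:
```python
from rig import manip
from geo import *
import cv2
F=int(open("flip").read()); z=float(open("ztcp").read())+.003
f=lambda:np.round(Rz(YAW).T@manip.get_contact_force(),1)
manip.servo_line(*pose(0,-.04,.5,z,flip=F,fl=-.001),rate=.03);print(f())
for psi in np.arange(.4,-.11,-.1):
    manip.servo_line(*pose(0,-.042-.003*(.5-psi),psi,z,flip=F,fl=0.001),rate=.04)
    print(round(psi,1),f(),manip.get_time())
manip.hold(.4)
b=manip.camera("side")["image"][150:280,262:392,::-1]
cv2.imwrite("pics/crop4.png",cv2.resize(b,None,fx=4.5,fy=4.5,interpolation=cv2.INTER_CUBIC))
```

```text
[-1.8 -0.1  3.7]
0.4 [-1.5 -1.1  3.6] 9.9167
0.3 [-2.5 -0.2  1.9] 10.175
0.2 [-2.5 -0.4  1.9] 10.4417
0.1 [-1.6  0.6  1.7] 10.7083
0.0 [-2.6  1.2  0.8] 10.9833
-0.1 [-2.5  0.2 -0.6] 11.2333
```

View pics/crop4.png

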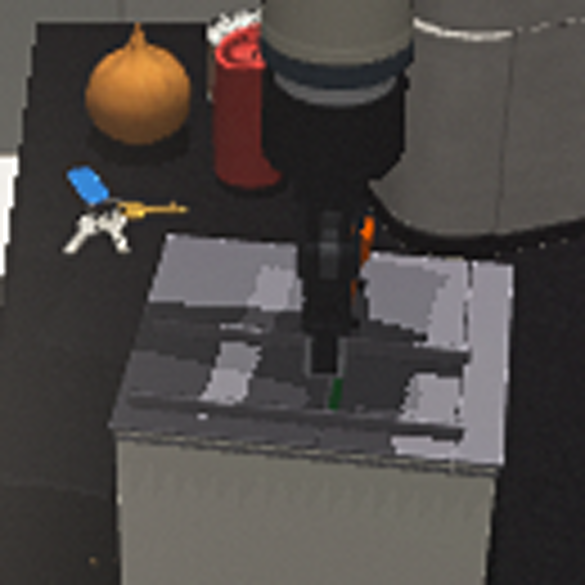

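The box is no longer on the ledge or in the hatch opening, and the flap is still held open at (335,392). Now I draw back and check.

Run:
```python
from rig import manip
from geo import *
import cv2
F=int(open("flip").read()); z=float(open("ztcp").read())+.003
manip.servo_line(*pose(0,-.044,0,z,flip=F,fl=-.07),rate=.08)
manip.servo_line(*pose(0,-.044,0,z,flip=F,fl=-.11),rate=.15)
manip.servo_line(*pose(0,-.044,0,.26,flip=F,fl=-.12),rate=.15)
manip.servo_line(*pose(0,-.044,0,.29,flip=F,fl=-.19),rate=.15)
manip.hold(.3);print(manip.get_time(),manip.get_contact_force())
c=manip.camera("side")["image"][130:300,222:392,::-1];t=manip.camera("top")["image"][110:240,160:480,::-1]
cv2.imwrite("pics/crop5.png",np.hstack([cv2.resize(c,(300,300)),cv2.resize(t,(500,300))]))
```

```text
15.0083 [-1.477924    0.09618137  0.68524085]
```

View pics/crop5.png

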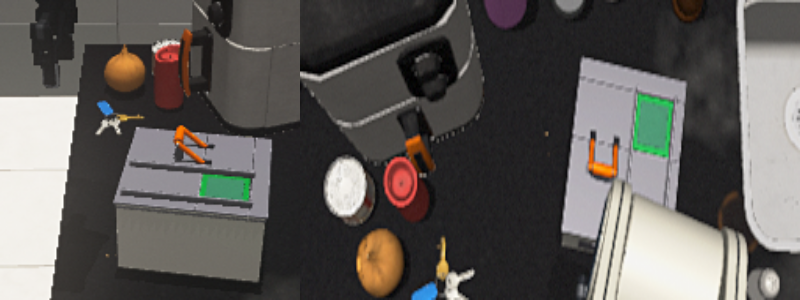

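The flap is shut and flush at (225,187), the lever is back, the lane is empty, the other things are undisturbed and the arm is clear.

```bash
python3 -c "
from rig import manip
print(manip.sign_off())"
```

```text
the job is handed in; nothing more can be done
None
```

The matchbox is posted and the job handed in: the flap was held open while the box was pushed over the edge, it sprang shut afterwards, and nothing else on the worktop appears to have moved.

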